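# Open the vent of the blue cheese keeper

### The job

The cheese in the blue-lidded keeper needs air: open its vent all the way. The slide plate in the lid is flush and has no handle, so press down on its black grip patch and slide it, away from the slotted end, until it stops; then let go. Leave the slide of the orange-lidded keeper as it is.

Things in the scene. Friction and masses are not known exactly. Their poses are not given: they have to be found in the camera images.
- blue_keeper: Food box, 240 x 120 x 60 mm high, fixed to the worktop: grey tub, blue lid with a slotted vent at its -x end. A window of 120 x 76 mm (x, y) in the lid shows a smooth white slide plate, 2 mm below the lid's surface, that always fills it: no handle or edge. Origin: centre of the underside; x along the box, away from the vent; z up
- blue_keeper_patch (a point): Centre of the top of the black, finely ribbed grip patch (40 x 50 mm) on that plate, 58 mm above the worktop; x = opening direction, z up. The plate is sprung: it gives up to 5 mm under 1.5 N + 1.5 N per mm, then is solid. Pressed 3 to 4 mm it follows a fingertip by friction (it resists about 1 N). At least 35 mm from window ends, 38 mm from sides, at any opening
- blue_keeper_slide (a joint): How far the blue keeper's slide is open, in m: 0 = vent shut, 0.050 = fully open, against its stop. It starts nearly shut (0 to 0.012), slides along the box's +x and stays where it is left
- orange_keeper_patch (a point): Centre of the top of the grip patch of the other keeper, the same in make and size but with an orange lid; to be left alone. Its slide stands anywhere from shut to mostly open. The keepers stand side by side, either one on the left

How it is judged (in metres and radians):
At the end, for the whole second after the job is handed in: The blue keeper's slide is open to within 10 mm of its stop (joint above 0.040 m) and at rest, and the orange keeper's patch is within 10 mm of where it was (value of joint blue_keeper_slide above 0.04 m and velocity of joint blue_keeper_slide below 0.005 m/s and distance of orange_keeper_patch from where it was at the start of the episode below 0.01 m); the robot touches nothing.
It fails at once if the orange keeper's slide is moved by more than 10 mm (distance of orange_keeper_patch from where it was at the start of the episode above 0.01 m).
It also fails if it takes over 29 s, if anything falls off the work surface, if the arm or the gripper's body presses on something with over 40 N, if the wrist force passes 120 N, or if a joint passes its speed limit or range.

### The arm

A 6-joint arm with a two-finger parallel gripper is mounted at the origin on a cart in front of the work surface, level with it; the furniture and walls round the work are solid. World frame = base frame: x ahead of the robot, y to its left, z up, the work surface at z = 0. Lengths are in m, angles in degrees, forces in N, time in s.
With the tool pointing down it reaches from about 0.35 to 0.875 m from the base axis. Payload 4.2 kg.
Tool frame: the origin (TCP) lies between the finger pads; the fingertips stand 8 mm ahead of it and the grasp point (between the pads) lies 11 mm behind it; z points along the fingers, y is the line along which they close (so a half turn about z gives the same grasp; the last joint's range is limited). The gripper opens to 87 mm and grips with 3 to 60 N. Pads are 19 mm wide; open, the fingers measure 117 mm over their backs; the gripper's body (75 mm by 190 mm) begins 51 mm behind the grasp point.
Start: joints at [80.65, 22.042, 0.453, 0, -68.411, -14.817], TCP at [0.256, 0.57, 0.231] pointing down, gripper open.
Joint ranges: [-179.83, 179.83], [-69.29, 118.12], [-61.27, 80.66], [-181.25, 117.63], [-171.15, -9.14], [-177.46, 177.46]. Speed limits (degrees/s): [159.86, 159.86, 180, 180, 180, 180].

### API

Orientations are given as a 3x3 rotation matrix whose columns are the frame's x, y, z axes.
In Python, from station import sense, capture, camera_model, finish_job, find_in gives the robot as it stands. The module is installed in compiled form; this text tells all that it offers.
- The arm moves only by the tool arm_command, never from a script. Its argument "motion" is a list of rows, each a list of 7 numbers: the finger opening in mm, from 0 to 87, then the shift along the tool's x, y, z in mm, then the turn, a rotation vector about the tool's x, y, z in rad. In form: [[jaw, dx, dy, dz, rx, ry, rz], ...]. A call has 1 to 8 rows; each row shifts and turns the commanded pose from where the row before left it, along the tool's axes as they then stand; what a row does not reach is not made up. A row lasts 1/10 s, in which the tool goes at most 50 mm and 8.59 degrees, less where a joint would pass 70% of its speed; a pose out of reach is approached as far as the arm can. A call with a gripper value outside its range is refused whole. The fingers move at their own pace and stop on an object; the grip force is fixed at half the most. Time passes only in rows, so rows that do not move let the fingers close. It gives the time, the measured TCP pose, the force, the opening and the grip force at its end, in the units of the state.
- sense(): the state, without advancing time (a new reading comes with each control period).
- capture(name): name is "scene" or "top" or "wrist"; returns the picture (400x640x3 uint8, red, green, blue); there is no depth.
- camera_model(name): a dict with "fx", "fy", "cx", "cy" (pixels), "R" (3x3) and "t" (3): a world point X has camera coordinates R X + t. Camera axes: x right, y down, z forward; pixel columns grow to the right and rows downward; lengths in m; the calibration is good to about 2 mm. A picture is of the moment at which its call begins: read the wrist's pose just before it. camera_model takes no time and is no camera call; for the wrist camera it gives the pose at the moment of the call.
- finish_job(): hands the job in; it is judged then, once.
Trained networks look in the newest picture that a camera, given by its name, has taken for a name from the list of things; names that differ only in an ending like _2 or _b are one class to them, and where a whole thing is asked for, a point or a joint stands for the part that bears it (a point fixed in the world has none). Each returns a list of dicts, best first, with "p" (0 to 1); they miss things now and then, are a little off and sometimes report something else, mostly with a low value. They report only what shows in the picture. A call takes as long as a camera call.
- find_in(target, camera): "location" ([row, column] in pixels, amid what is visible of it).
The state is a dict: "time_s": time; "joints": joint angles; "joint_velocities": joint speeds; "effort": joint torques, N m; "tcp_pos": TCP position; "ee_rot": TCP orientation; "wrist_force": force on the tool from outside, world axes, zero at the start; "moment": the same for the moment, N m; "gripper_width": opening from 0.0 (shut) to 1.0 (fully open); "gripper_force": force on a finger pad.
Only numpy, scipy, OpenCV 4.12 (cv2) and the standard library are available. Lean on these libraries where they do the work, as an engineer would, in place of code of your own. Each camera call takes 0.05 s, during which the arm holds its last target. There are 200 camera calls.

## Working session

There is one attempt and no reset: what is moved stays moved. The work goes in short steps, Python scripts to look and compute and a tool call to move; the robot and the scene stay as the last step left them, time stands still between calls to the robot, and variables do not carry over. Pictures are saved under pics/ and viewed, at most 10 in all, crops included, and the job is handed in when it is done.

Besides the shell and the picture viewer there is one more tool, called after "Emit:" as name(argument=value, ...), one argument or row to a line, values as JSON. arm_command: Moves the arm, as the interface text tells. Its arguments: {"type":"object","properties":{"motion":{"type":"array"}},"required":["motion"]}

```bash
mkdir -p pics; cat > h.py <<'E'
import numpy as np, cv2
from station import *
def ray(cam,r,c,z):
    m=camera_model(cam);R=np.array(m["R"]);t=np.array(m["t"])
    d=R.T@np.array([(c-m["cx"])/m["fx"],(r-m["cy"])/m["fy"],1]);o=-R.T@t
    return o+d*(z-o[2])/d[2]
def save(cam,n): cv2.imwrite(f"pics/{n}.png",capture(cam)[:,:,::-1])
E
python3 - <<'E'
from h import *
save("top","top1")
for n in ["blue_keeper","blue_keeper_patch","orange_keeper_patch"]:
    for d in find_in(n,"top")[:3]: print(n,d["p"],d["location"],ray("top",*d["location"],0.058).round(4))
s=sense();print(s["time_s"],s["tcp_pos"],s["ee_rot"],s["wrist_force"])
E
```

```text
blue_keeper 0.64 [192.9, 227.8] [0.545  0.1846 0.058 ]
blue_keeper_patch 0.94 [195.0, 227.3] [0.5404 0.1855 0.058 ]
orange_keeper_patch 0.73 [216.7, 394.4] [ 0.499  -0.1769  0.058 ]
0.2 [0.25573199 0.5699266  0.22988757] [[ 9.12316654e-01 -4.09485220e-01 -4.21104413e-04]
 [-4.09485419e-01 -9.12315839e-01 -1.22565518e-03]
 [ 1.17707454e-04  1.29062175e-03 -9.99999160e-01]] [ 0.02798864 -0.39825052 -0.3368691 ]
```

View pics/top1.png

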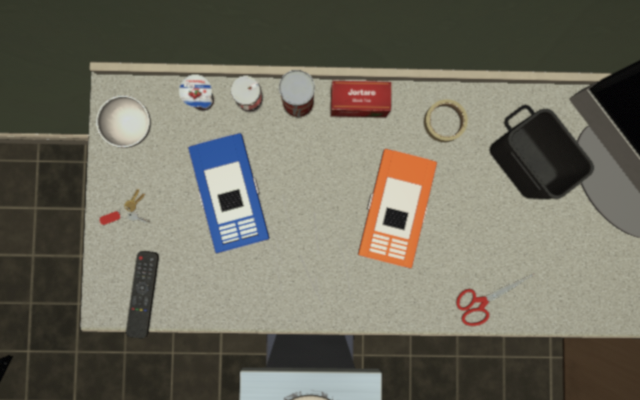

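The picture shows the blue keeper on the left (centre about col 229, row 193). Its patch is at about col 231, row 200, and the slotted vent is at the near end, row 230. The orange keeper is on the right, centred at about col 398, row 208. Next I'll segment the lid and the patch.

```bash
cat >> h.py <<'E'
def measure(cam,im):
    h=cv2.cvtColor(im,cv2.COLOR_RGB2HSV)
    b=cv2.inRange(h,(105,120,60),(125,255,255))
    n,l,st,_=cv2.connectedComponentsWithStats(b);k=1+np.argmax(st[1:,4])
    c=np.argwhere(l==k); hull=cv2.convexHull(c[:,::-1].astype(np.int32))
    P=np.array([ray(cam,p[0][1],p[0][0],0.06)[:2] for p in hull])
    (ce,sz,_a)=r=cv2.minAreaRect((P*1000).astype(np.float32))
    B=cv2.boxPoints(r);e=[B[1]-B[0],B[2]-B[1]];e=max(e,key=np.linalg.norm);e/=np.linalg.norm(e)
    mask=np.zeros(b.shape,np.uint8);cv2.fillConvexPoly(mask,hull,1)
    mask=cv2.erode(mask,np.ones((5,5)))
    d=((im.max(2)<60)&(mask>0)).astype(np.uint8)
    n,l,st,cc=cv2.connectedComponentsWithStats(d);k=1+np.argmax(st[1:,4])
    pp=ray(cam,cc[k][1],cc[k][0],0.058)
    if e@(pp[:2]*1000-ce)>0: pass
    return np.array(ce),sz,e*np.sign(e[0]),cc[k],st[k],pp*1000
E
python3 - <<'E'
from h import *
im=capture("top");ce,sz,e,cc,st,pp=measure("top",im)
print(ce,sz,e,np.degrees(np.arctan2(e[1],e[0])),cc,st,pp,"along",e@(pp[:2]-ce))
s=sense();R=np.array(s["ee_rot"]);print(R.T@(pp/1000-s["tcp_pos"])*1000, "opening in tool", R.T@np.r_[e,0])
E
```

```text
[546.5458374  183.45988464] (236.42724609375, 116.78224182128906) [0.9612452  0.27569497] 16.003435 [230.07051282 200.04807692] [219 191  23  19 312] [529.58787079 179.2913914   58.        ] along -17.449996260265287
[409.76486154 244.15382337 172.33411805] opening in tool [ 7.64066297e-01 -6.45137506e-01 -5.49213169e-04]
```

Emit:
arm_command(
  motion=[
    [0,41,24,0,0,0,0],
    [0,41,24,0,0,0,0],
    [0,41,24,0,0,0,0],
    [0,41,24,0,0,0,0],
    [0,41,24,0,0,0,0],
    [0,41,24,0,0,0,0],
    [0,41,24,0,0,0,0],
    [0,41,24,0,0,0,0],
  ],
)

```text
time_s: 1.05
tcp_pos: [0.4773, 0.259, 0.2308]
ee_rot: [[0.912, -0.409, 0.0], [-0.409, -0.912, 0.0], [0.0, -0.0, -1.0]]
wrist_force: [0.4, 0.0, -0.3]
gripper_width: 0.355
gripper_force: 0.0
```

Emit:
arm_command(
  motion=[
    [0,41,24,0,0,0,0],
    [0,41,24,0,0,0,0],
    [0,0,0,10,0,0,-0.14],
    [0,0,0,10,0,0,-0.14],
    [0,0,0,10,0,0,-0.14],
    [0,0,0,10,0,0,-0.14],
    [0,0,0,10,0,0,-0.138],
    [0,0,0,0,0,0,0],
  ],
)

```text
time_s: 1.85
tcp_pos: [0.5307, 0.1828, 0.179]
ee_rot: [[0.962, 0.272, -0.003], [0.272, -0.962, -0.002], [-0.003, 0.001, -1.0]]
wrist_force: [-1.0, -0.3, 0.9]
gripper_width: 0.007
gripper_force: 0.0
```

```bash
python3 - <<'E'
from h import *
s=sense();R=np.array(s["ee_rot"]);print(s["time_s"],s["tcp_pos"],R.round(3),s["gripper_width"],s["wrist_force"])
im=capture("wrist");cv2.imwrite("pics/w1.png",im[:,:,::-1])
for n in ["blue_keeper_patch"]:
    for d in find_in(n,"wrist")[:2]: print(d["p"],d["location"],ray("wrist",*d["location"],0.058).round(4))
try:
    ce,sz,e,cc,st,pp=measure("wrist",im);print(ce,sz,e,cc,st,pp)
except Exception as x: print(x)
E
```

```text
1.85 [0.53071342 0.18284708 0.17901355] [[ 0.962  0.272 -0.003]
 [ 0.272 -0.962 -0.002]
 [-0.003  0.001 -1.   ]] 0.00694599467035588 [-1.00594206 -0.3252534   0.94762383]
0.56 [171.2, 319.6] [0.5515 0.1886 0.058 ]
[576.68511963 195.23365784] (180.3408966064453, 118.11608123779297) [0.96185684 0.27355313] [320.64074844 195.96881497] [ 292  175   58   43 2405] [531.39097053 182.00806659  58.        ]
```

View pics/w1.png

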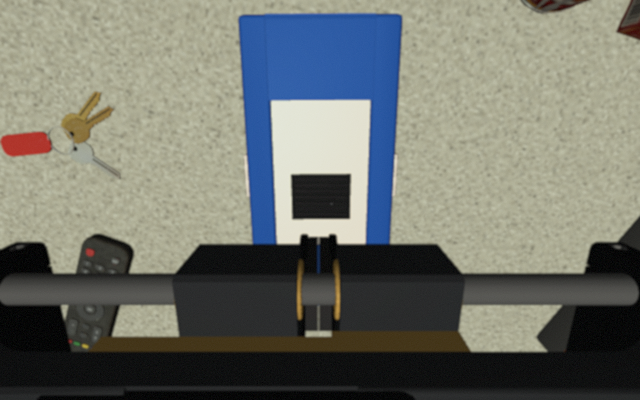

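The wrist picture shows the blue keeper straight ahead, with its patch at col 320, row 196. That puts it at (0.531, 0.182), within 1 mm of the TCP, so I can descend here.

Emit:
arm_command(
  motion=[
    [0,1,0,25,0,0,0],
    [0,0,0,30,0,0,0],
    [0,0,0,25,0,0,0],
    [0,0,0,15,0,0,0],
    [0,0,0,10,0,0,0],
    [0,0,0,4,0,0,0],
    [0,0,0,0,0,0,0],
    [0,0,0,0,0,0,0],
  ],
)

```text
time_s: 2.75
tcp_pos: [0.5333, 0.1841, 0.0726]
ee_rot: [[0.962, 0.273, 0.002], [0.273, -0.962, 0.001], [0.002, -0.0, -1.0]]
wrist_force: [-0.5, 0.3, 1.1]
gripper_width: 0.009
gripper_force: 0.0
```

Emit:
arm_command(
  motion=[
    [0,0,0,2,0,0,0],
    [0,0,0,2,0,0,0],
    [0,0,0,0,0,0,0],
    [0,0,0,0,0,0,0],
  ],
)

```text
time_s: 3.15
tcp_pos: [0.5326, 0.1837, 0.0676]
ee_rot: [[0.962, 0.273, 0.0], [0.273, -0.962, 0.0], [0.0, -0.0, -1.0]]
wrist_force: [0.6, -0.6, 0.3]
gripper_width: 0.004
gripper_force: 0.0
```

Emit:
arm_command(
  motion=[
    [0,0,0,2,0,0,0],
    [0,0,0,2,0,0,0],
    [0,0,0,0,0,0,0],
    [0,0,0,0,0,0,0],
    [0,0,0,0,0,0,0],
  ],
)

```text
time_s: 3.65
tcp_pos: [0.5329, 0.1838, 0.064]
ee_rot: [[0.962, 0.273, 0.001], [0.273, -0.962, 0.0], [0.001, -0.0, -1.0]]
wrist_force: [0.1, -0.5, 4.9]
gripper_width: 0.007
gripper_force: 2.4
```

Emit:
arm_command(
  motion=[
    [0,0,0,1.5,0,0,0],
    [0,0,0,0,0,0,0],
    [0,0,0,0,0,0,0],
  ],
)

```text
time_s: 3.95
tcp_pos: [0.5331, 0.1839, 0.0628]
ee_rot: [[0.962, 0.273, 0.001], [0.273, -0.962, 0.0], [0.001, -0.0, -1.0]]
wrist_force: [-0.8, -0.2, 7.2]
gripper_width: 0.003
gripper_force: 3.3
```

Emit:
arm_command(
  motion=[
    [0,2,0,0,0,0,0],
    [0,3,0,0,0,0,0],
    [0,3,0,0,0,0,0],
    [0,3,0,0,0,0,0],
    [0,3,0,0,0,0,0],
    [0,3,0,0,0,0,0],
    [0,3,0,0,0,0,0],
    [0,0,0,0,0,0,0],
  ],
)

```text
time_s: 4.75
tcp_pos: [0.553, 0.1896, 0.0629]
ee_rot: [[0.962, 0.273, 0.002], [0.273, -0.962, 0.001], [0.002, -0.0, -1.0]]
wrist_force: [-0.6, -0.4, 5.9]
gripper_width: 0.005
gripper_force: 3.2
```

Emit:
arm_command(
  motion=[
    [0,4,0,0,0,0,0],
    [0,4,0,0,0,0,0],
    [0,4,0,0,0,0,0],
    [0,4,0,0,0,0,0],
    [0,3,0,0,0,0,0],
    [0,3,0,0,0,0,0],
    [0,3,0,0,0,0,0],
    [0,0,0,0,0,0,0],
  ],
)

```text
time_s: 5.55
tcp_pos: [0.5751, 0.1956, 0.0622]
ee_rot: [[0.962, 0.273, -0.002], [0.273, -0.962, -0.001], [-0.002, 0.0, -1.0]]
wrist_force: [-3.8, 0.3, 8.2]
gripper_width: 0.006
gripper_force: 3.7
```

```bash
python3 - <<'E'
from h import *
s=sense();print(s["time_s"],s["tcp_pos"],s["wrist_force"])
save("wrist","w2")
E
```

```text
5.55 [0.57506556 0.19564838 0.0622427 ] [-3.83251558  0.30016467  8.162673  ]
```

View pics/w2.png

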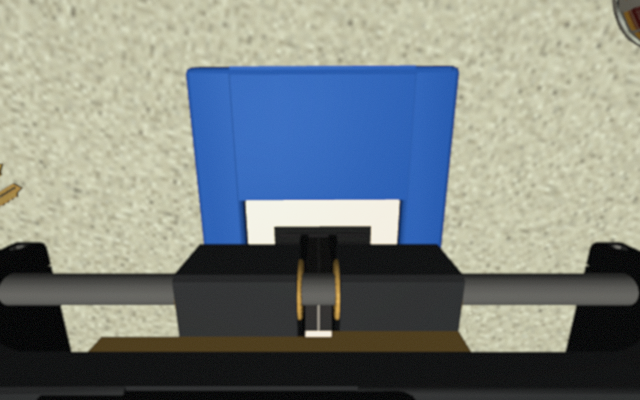

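The picture shows the patch near the window's far end: patch edge at row 227, window edge at row 200. The drag has risen to about 3.8 N, so the slide is at or near its stop. I'll push a little further, then lift and check.

Emit:
arm_command(
  motion=[
    [0,3,0,0,0,0,0],
    [0,3,0,0,0,0,0],
    [0,2,0,0,0,0,0],
    [0,0,0,0,0,0,0],
  ],
)

```text
time_s: 6.0
tcp_pos: [0.582, 0.1971, 0.0621]
ee_rot: [[0.962, 0.272, -0.004], [0.272, -0.962, -0.002], [-0.004, 0.001, -1.0]]
wrist_force: [-4.6, -1.3, 7.7]
gripper_width: 0.005
gripper_force: 3.8
```

Emit:
arm_command(
  motion=[
    [0,0,0,-5,0,0,0],
    [0,0,0,-15,0,0,0],
    [0,0,0,-30,0,0,0],
    [0,-10,0,-40,0,0,0],
    [0,-40,0,-20,0,0,0],
    [0,0,0,0,0,0,0],
    [0,0,0,0,0,0,0],
  ],
)

```text
time_s: 6.7
tcp_pos: [0.535, 0.1845, 0.1723]
ee_rot: [[0.962, 0.273, 0.001], [0.273, -0.962, 0.001], [0.001, -0.001, -1.0]]
wrist_force: [-0.5, -0.0, 0.1]
gripper_width: 0.003
gripper_force: 0.0
```

```bash
python3 - <<'E'
from h import *
s=sense();print(s["time_s"],s["tcp_pos"],s["wrist_force"])
im=capture("wrist");cv2.imwrite("pics/w3.png",im[:,:,::-1])
ce,sz,e,cc,st,pp=measure("wrist",im);print(ce,sz,e,cc,st,pp)
p0=np.array([531.4,182.0]);print("moved",e@(pp[:2]-p0))
E
```

```text
6.7 [0.53501847 0.1844777  0.17229814] [-0.51421449 -0.02364755  0.09162271]
[579.43115234 195.64041138] (170.56552124023438, 116.71216583251953) [0.9609413 0.2767524] [321.02226935 152.09296571] [ 291  129   61   48 2829] [571.6852241  193.39516059  58.        ]
moved 41.86537439419716
```

View pics/w3.png

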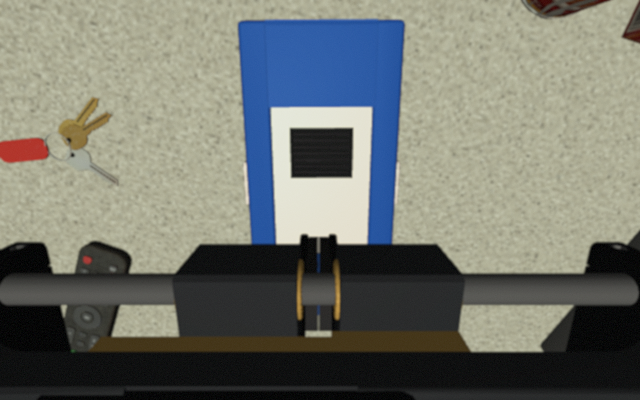

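The vent now looks open, with the patch at col 321, row 152 and the window's end at row 107. I'll check the patch-to-window-end distance, which should be about 35 mm at the stop.

```bash
python3 - <<'E'
from h import *
im=capture("wrist");w=(im.min(2)>150).astype(np.uint8)
col=w[60:240,280];r=60+np.argmax(col)
a=ray("wrist",r,321,.058);b=ray("wrist",152.1,321,.058);print(r,np.linalg.norm(a-b)*1000, np.linalg.norm(ray("wrist",129,321,.058)-ray("wrist",176.5,321,.058)))
im=capture("top");print(measure("top",im))
s=sense();print(find_in("orange_keeper_patch","top")[:1],s["tcp_pos"])
E
```

```text
108 33.31328020244325 0.03721323298114545
(array([477.04031372, 163.56039429]), (91.94959259033203, 116.78704833984375), array([ 0.27386138, -0.9617692 ], dtype=float32), array([245.5, 226. ]), array([245, 226,   2,   1,   2], dtype=int32), array([474.10628558, 144.77652678,  58.        ]))
[{'location': [215.1, 394.4], 'p': 0.78}] [0.53561873 0.18446464 0.17068286]
```

The distance comes out at 33 mm where 35 mm is expected, so the slide is against its stop. The orange patch hasn't moved.

```bash
python3 -c "
from station import *
print(finish_job())"
```

```text
the job is handed in; nothing more can be done
None
```

The blue keeper's vent is open to its stop, as measured in the camera images. The orange slide was left alone, the arm was lifted clear, and the job is handed in; the hand-in returned no verdict.

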